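Hold the magnifier over the sherd for the illustrator

ROBOT

A 7-joint arm with a two-finger parallel gripper is mounted at the origin on the work surface. World frame = base frame: x ahead of the robot, y to its left, z up, the work surface at z = 0. Lengths are in mm, angles in degrees, forces in N, time in s.
With the tool pointing down it reaches from about 375 to 925 mm from the base axis. Payload 3.1 kg.
Tool frame: the origin (TCP) lies on the mounting face of the last link; the fingertips stand 173 mm ahead of it and the grasp point (between the pads) lies 155 mm ahead of it; z points along the fingers, y is the line along which they close (so a half turn about z gives the same grasp; the last joint's range is limited). The gripper opens to 85 mm and grips with 20 to 120 N. Pads are 22 mm wide; open, the fingers measure 114 mm over their backs; the gripper's body (76 mm by 85 mm) begins 54 mm behind the grasp point. The pads swing forward as they close: fully open they stand 13 mm farther back than shut.
Start: joints at [62.235, 21.939, 2.515, 91.553, -1.026, 66.532, -2.859], TCP at [245.214, -601.977, 404.669] pointing down, gripper open.
Joint ranges: [-149.38, 149.38], [-23.57, 123.04], [-84.95, 90], [0, 143.3], [-89.99, 269.99], [3.08, 112.72], [-163.45, 163.45]. Speed limits (degrees/s): [159.86, 159.86, 180, 180, 180, 180, 180].

INTERFACE

Orientations are given as a 3x3 rotation matrix whose columns are the frame's x, y, z axes.
In Python, from workcell import robot, eyes, nets gives the robot as it stands.
- The arm moves only by the tool servo_tool, never from a script. Its argument "increments" is a list of rows, each an object with "hand": the finger opening in cm, from 0 to 8.54; "travel": the shift along the world's x, y, z in cm, a list of three; "rotation": the turn, a rotation vector about the world's x, y, z in degrees, a list of three. In form: [{"hand": hand, "travel": [x, y, z], "rotation": [rx, ry, rz]}, ...]. A call has 1 to 12 rows; each row shifts and turns the commanded pose from where the row before left it; what a row does not reach is not made up. A row lasts 1/12 s, in which the tool goes at most 41.7 mm and 7.16 degrees, less where a joint would pass 70% of its speed; a pose out of reach is approached as far as the arm can. A call with a gripper value outside its range is refused whole. The fingers move at their own pace and stop on an object; "force" is the grip in N (left out, the last holds). Time passes only in rows, so rows that do not move let the fingers close. It gives the time, the measured TCP pose, the force, the opening and the grip force at its end, in the units of the state.
- robot.sense(): the state, without advancing time (a new reading comes with each control period).
- eyes.grab_frame(name): name is "side" or "top" or "wrist"; returns the picture (420x560x3 uint8, red, green, blue); there is no depth.
- eyes.calibration(name): a dict with "camera_matrix" (3x3 intrinsics, pixels), "rvec" (rotation vector, rad) and "tvec" (3), from world to camera coordinates, as OpenCV has them. Camera axes: x right, y down, z forward; pixel columns grow to the right and rows downward; lengths in mm; the calibration is good to about 2 mm. A picture is of the moment at which its call begins: read the wrist's pose just before it. calibration takes no time and is no camera call; for the wrist camera it gives the pose at the moment of the call.
- robot.finish_job(): hands the job in; it is judged then, once.
Trained networks look in the newest picture that a camera, given by its name, has taken for a name from the list of things; names that differ only in an ending like _2 or _b are one class to them, and where a whole thing is asked for, a point or a joint stands for the part that bears it (a point fixed in the world has none). Each returns a list of dicts, best first, with "confidence" (0 to 1); they miss things now and then, are a little off and sometimes report something else, mostly with a low value. They report only what shows in the picture. A call takes as long as a camera call.
- nets.boxes_of(query, camera): "xy" ([column, row] in pixels, amid what is visible of it).
The state is a dict: "t": time; "joint_positions": joint angles; "joint_vel": joint speeds; "effort": joint torques, N m; "ee_pos": TCP position; "tcp_rot": TCP orientation; "ft_force": force on the tool from outside, world axes, zero at the start; "moment": the same for the moment, N m; "width": finger opening in mm; "finger_force": force on a finger pad.
Only numpy, scipy, OpenCV 4.12 (cv2) and the standard library are available. Lean on these libraries where they do the work, as an engineer would, in place of code of your own. Each camera call takes 0.05 s, during which the arm holds its last target. There are 200 camera calls.

TASK

Set up the sherd for drawing: turn the knurled ring of the rotary stage until its pointer stands on the zero mark, and let go of it. Then pick up the rectangular magnifier by its handle, carry it clear of the finds basket and hold it level about 3 cm above the sherd, centred over it and with its long sides running along the sherd's long sides, touching neither sherd nor stage; the program finishes while still holding it there. Do not touch the sherd at all, keep the fingers off the lens pane, and leave everything else on the table where it is.

Things in the scene. Friction and masses are not known exactly. Their poses are not given: they have to be found in the camera images.
- stage: manual rotary stage, fixed to the table: dark square base 130 x 130 x 12 mm, on it a graduated metal disc 120 mm in diameter (top at 14 mm) and the turning knurled ring that carries the sherd. Origin at the centre of the base's underside, on the turning axis; z up; its x axis points from the turning axis to the zero mark
- zero_mark (a point): outer end of the zero mark on the stage's disc: the one long, broad black line (radius 43 to 64 mm) with a small bright steel block at its outer end; this point is at 63 mm radius, 15 mm above the table
- dial (a joint): angle in rad of the knurled ring, positive counter-clockwise from above; 0 = pointer on the zero mark; starts 0.45 to 1.3 rad. The ring is a metal drum 62 mm in diameter, from 15 to 40 mm above the table, turning about the vertical through the stage's origin against light friction (0.05 N m), staying where it is left, about 3 rad either way
- dial_grip (a point): point on the turning axis 30 mm above the table, mid-height of the ring's grip surface. Grip the ring across its diameter from above, at any angle; the sherd fits between the fingers. Fingertips 20 mm or more above the table clear pointer and graduations
- pointer_tip (a point): tip of the pointer, a flat steel tongue at the foot of the knurled ring, turning with it, 15 to 18 mm above the table; the tip is at 50 mm radius
- sherd: the potsherd, brown fired clay, 50 mm long (its x) x 31 mm wide (its y) x 11 mm thick, bedded in putty on top of the knurled ring and turning with it; origin at its underside, on the turning axis, 43 mm above the table. Its long axis stands square to the pointer
- sherd_top (a point): highest point of the sherd, on the turning axis, 54 mm above the table
- magnifier: rectangular hand magnifier lying flat: black frame 92 (x) x 62 (y) mm, 10 mm thick, straight black handle along its +x, 22 mm wide, 16 mm high, from x = 57 to 147 mm, joined to a short side of the frame by a steel neck. Origin under the frame's centre, on the underside of frame and handle; z up. About 100 g, centre of mass near x = 37 mm
- lens: the clear lens pane in the magnifier's frame, 80 mm (x) x 50 mm (y), between 2.5 and 7.5 mm above the magnifier's underside; its origin and axes are those of the magnifier (centre of the frame, at the underside)
- magnifier_grip (a point): place to grip on the magnifier's handle: x = 78 mm, mid-width, 8 mm above the underside; fingers close along the magnifier's y
- finds_basket: white perforated plastic crate full of potsherds, 250 x 140 x 70 mm (sherds stand up to about 90 mm), long side roughly along world x, standing in the middle between the rotary stage and the magnifier; origin under its centre
- spray_bottle: clear round spray bottle with white pump top, 68 mm diameter, 185 mm tall; origin under its centre
- card_box: white flat box with lid, 113 x 88 x 33 mm; origin under its centre
- caliper: steel vernier caliper lying flat, 230 mm long along its x, about 75 mm wide, 10 mm thick; origin at mid-beam on the underside
- brush: small wooden dusting brush lying flat, 170 mm long along its x, 20 mm thick; origin under its middle
- loupe: small round folding loupe, steel, about 75 x 42 mm, 15 mm thick; origin under its round lens (not the magnifier to be used)
- notebook: closed dark notebook, 148 x 210 x 18 mm; origin under its centre
- jar: small restored pottery jar, 92 mm diameter, 100 mm tall; origin under its centre

How it is judged:
By the outcome, as a careful person would: the job done as asked, in the order asked, and still so for the second after the job is handed in, while the arm keeps its last pose, push and grip.
It also fails if it takes over 72 s, if anything falls off the work surface, if the arm or the gripper's body presses on something with over 40 N, if the wrist force passes 120 N, or if a joint passes its speed limit or range.

## Working session

There is one attempt and no reset: what is moved stays moved. The work goes in short steps, Python scripts to look and compute and a tool call to move; the robot and the scene stay as the last step left them, time stands still between calls to the robot, and variables do not carry over. Pictures are saved under pics/ and viewed, at most 10 in all, crops included, and the job is handed in when it is done.

Besides the shell and the picture viewer there is one more tool, called after "Emit:" as a command line: name --argument value ..., lists and objects as JSON in quotes. servo_tool: Moves the arm, as the interface text tells. Its arguments: {"type":"object","properties":{"increments":{"type":"array"},"force":{"type":"number"}},"required":["increments"]}

```bash
mkdir -p pics; cat > h.py <<'E'
import numpy as np, cv2
from workcell import robot, eyes, nets
def cal(n):
    c=eyes.calibration(n); K=np.array(c["camera_matrix"],float); R=cv2.Rodrigues(np.array(c["rvec"],float))[0]; t=np.array(c["tvec"],float).ravel(); return K,R,t
def ray(n,uv,z,c=None):
    K,R,t=c or cal(n); d=R.T@np.linalg.inv(K)@np.array([uv[0],uv[1],1.]); o=-R.T@t
    return o+d*(z-o[2])/d[2]
def proj(n,p,c=None):
    K,R,t=c or cal(n); q=K@(R@np.array(p,float)+t); return q[:2]/q[2]
def save(n,f,crop=None,s=1):
    im=eyes.grab_frame(n)[:,:,::-1].copy()
    if crop: im=im[crop[1]:crop[3],crop[0]:crop[2]]
    cv2.imwrite("pics/"+f,cv2.resize(im,None,fx=s,fy=s,interpolation=cv2.INTER_CUBIC)); return im
E
python3 - <<'E'
from h import *
a=save("top","top.png"); b=save("side","side.png")
cv2.imwrite("pics/both.png",cv2.resize(np.hstack([a,b]),(800,300)))
for n,z in [("stage",14),("zero_mark",15),("pointer_tip",17),("sherd_top",54),("magnifier",5),("magnifier_grip",16),("lens",5),("finds_basket",70),("sherd",54)]:
    for cam in ("top","side"):
        for d in nets.boxes_of(n,cam)[:2]: print(n,cam,np.round(d["xy"]),round(d["confidence"],2),np.round(ray(cam,d["xy"],z)))
s=robot.sense();print(s["t"],s["tcp_rot"],-cal("top")[1].T@cal("top")[2],-cal("side")[1].T@cal("side")[2])
E
```

```text
stage top [378. 237.] 0.83 [ 474. -290.   14.]
stage side [369. 191.] 0.88 [ 463. -278.   14.]
zero_mark top [376. 240.] 0.97 [ 466. -284.   15.]
pointer_tip top [376. 238.] 0.57 [ 471. -285.   17.]
pointer_tip side [369. 188.] 0.51 [ 469. -287.   17.]
sherd_top top [378. 237.] 0.49 [ 471. -282.   54.]
sherd_top side [369. 184.] 0.54 [ 462. -269.   54.]
magnifier top [185. 244.] 0.65 [466. 309.   5.]
magnifier side [239. 312.] 0.86 [467. 314.   5.]
magnifier_grip top [187. 242.] 0.91 [472. 302.  16.]
magnifier_grip side [243. 312.] 0.62 [456. 310.  16.]
lens top [184. 237.] 0.63 [487. 312.   5.]
lens side [233. 311.] 0.77 [481. 324.   5.]
lens side [299. 226.] 0.42 [540. -14.   5.]
finds_basket top [284. 224.] 0.72 [516.   3.  70.]
finds_basket top [377. 238.] 0.26 [ 466. -276.   70.]
finds_basket side [300. 228.] 0.94 [502.  31.  70.]
sherd side [367. 182.] 0.68 [ 473. -270.   54.]
sherd side [229. 219.] 0.65 [687. 142.  54.]
1.0 [[ 9.26104789e-01  3.77266378e-01  2.85210063e-05]
 [ 3.77266377e-01 -9.26104789e-01  2.16662095e-05]
 [ 3.45873729e-05 -9.30516369e-06 -9.99999999e-01]] [ 381.47766874   19.46529064 1338.33858185] [  45.84467396  631.08666944 1041.94238356]
```

View pics/top.png

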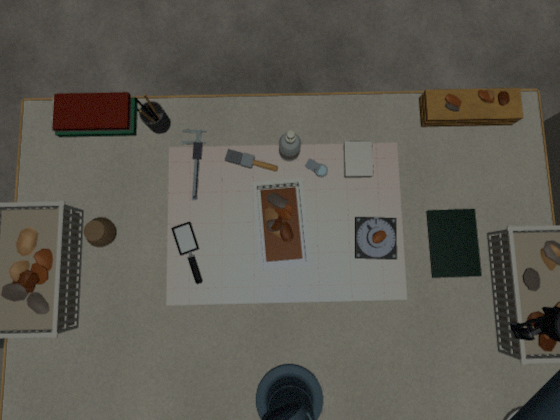

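The top view shows the stage at about (376,238), the magnifier frame at (185,237) with its handle running to (198,280), and the basket between them at (282,222). I'll move the wrist camera near the stage.

Emit:
servo_tool --increments '[{"hand": 8.5, "travel": [1.7, 3.1, 0], "rotation": [0, 0, 0]}, {"hand": 8.5, "travel": [1.7, 3.1, 0], "rotation": [0, 0, 0]}, {"hand": 8.5, "travel": [1.7, 3.1, 0], "rotation": [0, 0, 0]}, {"hand": 8.5, "travel": [1.7, 3.1, 0], "rotation": [0, 0, 0]}, {"hand": 8.5, "travel": [1.7, 3.1, 0], "rotation": [0, 0, 0]}, {"hand": 8.5, "travel": [1.7, 3.1, 0], "rotation": [0, 0, 0]}, {"hand": 8.5, "travel": [1.7, 3.1, 0], "rotation": [0, 0, 0]}, {"hand": 8.5, "travel": [1.7, 3.1, 0], "rotation": [0, 0, 0]}, {"hand": 8.5, "travel": [1.7, 3.1, 0], "rotation": [0, 0, 0]}, {"hand": 8.5, "travel": [1.7, 3.1, 0], "rotation": [0, 0, 0]}, {"hand": 8.5, "travel": [0, 0, 0], "rotation": [0, 0, 0]}]'

```text
t: 1.92
ee_pos: [419.7, -284.0, 405.1]
tcp_rot: [[0.921, 0.389, 0.003], [0.389, -0.921, 0.004], [0.004, -0.002, -1.0]]
ft_force: [0.6, 0.5, 0.4]
width: 84.9
finger_force: 0.0
```

```bash
python3 - <<'E'
from h import *
s=robot.sense();print(s["t"],s["ee_pos"],s["tcp_rot"],s["joint_positions"])
K,R,t=cal("wrist");print(-R.T@t,R.T[:,2],K, proj("wrist",[470,-287,14]))
save("wrist","w1.png")
E
```

```text
1.9167 [ 419.68365812 -283.97272116  405.13968509] [[ 0.92106683  0.38939229  0.00308765]
 [ 0.38938068 -0.92106922  0.00376365]
 [ 0.00430948 -0.0022643  -0.99998815]] [ 39.51331589   6.94218197 -10.70279015 110.50379917   1.13954765
  62.62753433 -38.71929807]
[ 490.13901191 -253.71753377  375.26811923] [-0.27159338 -0.11214451 -0.95585597] [[319.32326422   0.         274.98915483]
 [  0.         319.32326422 204.91143048]
 [  0.           0.           1.        ]] [296.42198738 136.4593349 ]
```

View pics/w1.png

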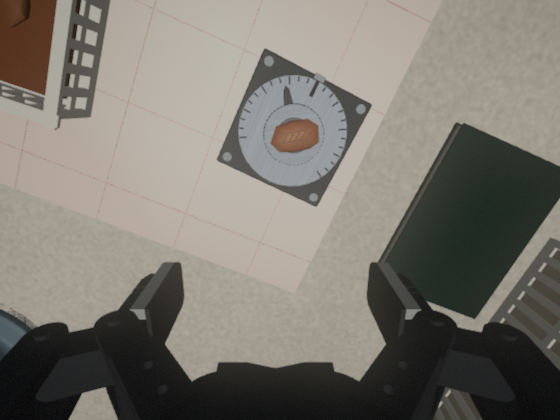

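The wrist view shows the stage squarely. Its base corners are at (265,50), (371,104), (316,206) and (218,159), the zero block is at (320,77), the pointer tip at (287,87) and the sherd at (296,136).

```bash
python3 - <<'E'
from h import *
c=cal("wrist")
C=np.array([ray("wrist",p,12,c) for p in [(265,50),(371,104),(316,206),(218,159)]]);print(C.round(1),C.mean(0))
o=C.mean(0)
e=C[1]-C[0]-(C[2]-C[3]) 
print("edges deg",[np.degrees(np.arctan2(*(C[(i+1)%4]-C[i])[[1,0]])).round(1) for i in range(4)])
for n,p,z in [("zero outer",(320,77),18),("zero inner",(313,95),14),("ptr",(287,86),18),("ptrbase",(291,108),18)]:
    q=ray("wrist",p,z,c)-o; print(n,np.hypot(*q[:2]),np.degrees(np.arctan2(q[1],q[0])))
im=save("wrist","w1c.png",(200,40,390,220),3.3)
for n,z in [("pointer_tip",18),("sherd_top",50),("zero_mark",15),("stage",20)]:
    for d in nets.boxes_of(n,"wrist")[:2]: print(n,np.round(d["xy"]),round(d["confidence"],2),ray("wrist",d["xy"],z).round(1))
E
```

```text
[[ 535.2 -226.2   12. ]
 [ 530.4 -352.3   12. ]
 [ 402.2 -346.2   12. ]
 [ 409.9 -219.6   12. ]] [ 469.40015208 -286.07398984   12.        ]
edges deg [np.float64(-92.2), np.float64(177.3), np.float64(86.5), np.float64(-3.0)]
zero outer 63.59814804698155 -2.822417998728873
zero inner 45.079040766406614 -5.359398306046286
ptr 49.044210689870205 30.72608633327517
ptrbase 26.576025833756137 27.66428124788693
pointer_tip [289. 126.] 0.93 [ 471.9 -284.4   18. ]
sherd_top [290. 134.] 0.95 [ 465.5 -288.    50. ]
zero_mark [286. 124.] 0.87 [ 471.5 -283.1   15. ]
stage [287. 124.] 0.75 [ 471.8 -284.1   20. ]
```

View pics/w1c.png

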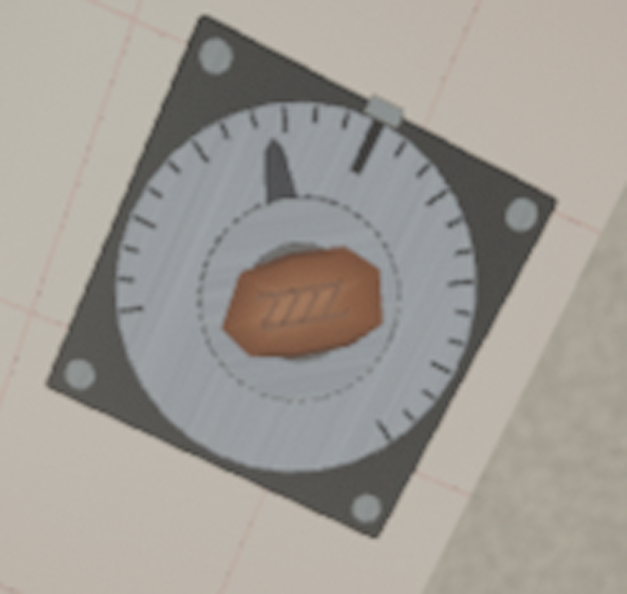

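Emit:
servo_tool --increments '[{"hand": 8.5, "travel": [1.7, -0.1, -2.5], "rotation": [0, 0, 2]}, {"hand": 8.5, "travel": [1.7, -0.1, -2.5], "rotation": [0, 0, 2]}, {"hand": 8.5, "travel": [1.6, 0, -2.5], "rotation": [0, 0, 2]}, {"hand": 8.5, "travel": [0, 0, -2.5], "rotation": [0, 0, 2]}, {"hand": 8.5, "travel": [0, 0, 0], "rotation": [0, 0, 0]}, {"hand": 8.5, "travel": [0, 0, 0], "rotation": [0, 0, 0]}]'

```text
t: 2.72
ee_pos: [463.7, -294.9, 303.0]
tcp_rot: [[0.866, 0.5, -0.004], [0.5, -0.866, 0.002], [-0.003, -0.004, -1.0]]
ft_force: [-0.1, -0.5, -0.0]
width: 84.7
finger_force: 0.0
```

```bash
python3 - <<'E'
from h import *
s=robot.sense();print(s["t"],s["ee_pos"],s["tcp_rot"].round(4) if hasattr(s["tcp_rot"],'round') else s["tcp_rot"])
c=cal("wrist");print(proj("wrist",[470,-286,14],c),proj("wrist",[470,-286,54],c))
save("wrist","w2.png")
E
```

```text
2.7167 [ 463.72038253 -294.90936726  303.02961612] [[ 0.8662  0.4997 -0.0044]
 [ 0.4997 -0.8662  0.0021]
 [-0.0028 -0.004  -1.    ]]
[271.36827008 187.88617681] [270.52191372 201.84351875]
```

View pics/w2.png

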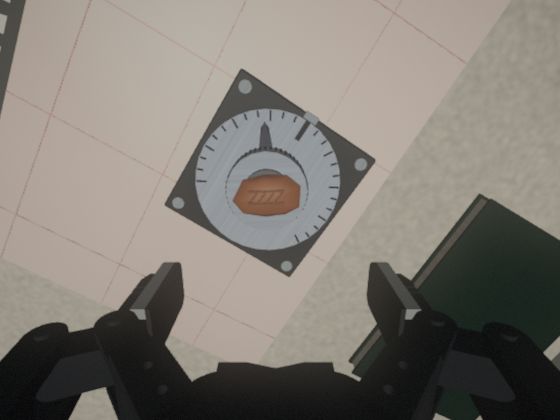

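The closer view has base corners at (242,70), (374,160), (290,276) and (166,203), the pointer tip at (264,123), the zero mark from (300,137) to (311,119), and the sherd at (267,195).

```bash
python3 - <<'E'
from h import *
c=cal("wrist")
C=np.array([ray("wrist",p,12,c) for p in [(242,70),(374,160),(290,276),(166,203)]]);print(C.round(1),C.mean(0), [np.linalg.norm(C[i]-C[i-1]).round(1) for i in range(4)])
d=[C[2]-C[0],C[3]-C[1]]
# diagonal intersection
A=np.c_[d[0][:2],-d[1][:2]];x=np.linalg.solve(A,(C[1]-C[0])[:2]);o=C[0]+x[0]*d[0];print("o",o)
print("edges deg",[np.degrees(np.arctan2(*(C[(i+1)%4]-C[i])[[1,0]])).round(1) for i in range(4)])
L=np.array([ray("wrist",p,14,c) for p in [(196,180),(340,180),(267,108),(267,250)]]);print("disc",L.round(1))
for n,p,z in [("zo",(311,119),18),("zi",(300,137),14),("ptr",(264,123),18),("pb",(266,148),18)]:
    q=ray("wrist",p,z,c)-o; print(n,np.hypot(*q[:2]),np.degrees(np.arctan2(q[1],q[0])))
a=ray("wrist",(235,199),48,c);b=ray("wrist",(300,191),48,c);print("sherd ends",a,b,(a+b)/2)
for cam in("top","side"):
  cc=cal(cam);print(cam,[proj(cam,(o[0]+dx,o[1]+dy,12),cc).round(1) for dx,dy in((65,65),(65,-65),(-65,-65),(-65,65))])
im=eyes.grab_frame("top")[:,:,::-1]
cv2.imwrite("pics/t2.png",cv2.resize(im[205:275,150:220],None,fx=8,fy=8,interpolation=cv2.INTER_CUBIC))
E
```

```text
[[ 539.9 -222.1   12. ]
 [ 533.8 -348.9   12. ]
 [ 406.5 -344.1   12. ]
 [ 413.9 -215.6   12. ]] [ 473.51787582 -282.66177362   12.        ] [np.float64(126.2), np.float64(127.0), np.float64(127.3), np.float64(128.8)]
o [ 473.97419438 -282.38782819   12.        ]
edges deg [np.float64(-92.7), np.float64(177.9), np.float64(86.7), np.float64(-2.9)]
disc [[ 445.7 -229.3   14. ]
 [ 505.8 -333.3   14. ]
 [ 525.4 -252.2   14. ]
 [ 419.7 -312.2   14. ]]
zo 61.557364354069406 -3.2753383841366506
zi 45.437397421235715 -4.696785603707806
ptr 48.51996985181442 33.240923981308036
pb 29.13997820676791 32.640780309581594
sherd ends [ 458.24601377 -264.10371925   48.        ] [ 487.50628538 -302.51434491   48.        ] [ 472.87614957 -283.30903208   48.        ]
top [array([353.3, 216.9]), array([394.6, 216. ]), array([397.2, 257.7]), array([355.3, 258.7])]
side [array([339.3, 189.6]), array([361.9, 169.6]), array([393.7, 188.3]), array([371.7, 209.9])]
```

View pics/t2.png

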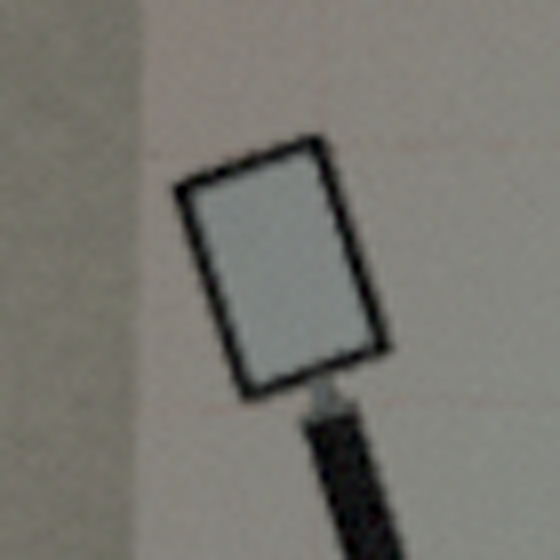

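The crop shows the magnifier frame with corners at (172,228), (190,222), (198,248) and (181,255) in the full picture, and the handle heading down and right. I'll take a closer look at the stage from just above the ring.

Emit:
servo_tool --increments '[{"hand": 8.5, "travel": [0.4, 0.5, -2.5], "rotation": [0, 0, 0]}, {"hand": 8.5, "travel": [0.4, 0.6, -2.5], "rotation": [0, 0, 0]}, {"hand": 8.5, "travel": [0, 0, 0], "rotation": [0, 0, 0]}, {"hand": 8.5, "travel": [0, 0, 0], "rotation": [0, 0, 0]}, {"hand": 8.5, "travel": [0, 0, 0], "rotation": [0, 0, 0]}]'

```text
t: 3.23
ee_pos: [473.7, -284.0, 256.8]
tcp_rot: [[0.865, 0.502, 0.003], [0.502, -0.865, -0.002], [0.001, 0.003, -1.0]]
ft_force: [0.5, -0.5, 0.1]
width: 85.0
finger_force: 0.0
```

```bash
cat >> h.py <<'E'
from scipy.optimize import least_squares
def base_pts(im,c,o,z=12):
    "corner pixels of dark stage base: mask dark grey near the predicted place, quad fit"
    P=np.array([proj("",(o[0]+dx,o[1]+dy,z),c) for dx,dy in((80,80),(80,-80),(-80,-80),(-80,80))])
    m=np.zeros(im.shape[:2],np.uint8); cv2.fillConvexPoly(m,P.astype(np.int32),255)
    g=cv2.cvtColor(im,cv2.COLOR_BGR2GRAY); b=((g<105)&(m>0)).astype(np.uint8)
    n,l,st,_=cv2.connectedComponentsWithStats(b); k=1+np.argmax(st[1:,4])
    h=cv2.convexHull(np.argwhere(l==k)[:,::-1].astype(np.int32)); return h
E
python3 - <<'E'
from h import *
s=robot.sense();print(s["t"],s["ee_pos"])
for cam in("wrist","top","side"):
    c=cal(cam); im=save(cam,cam+"3.png")
    h=base_pts(im,c,(472,-284))
    q=cv2.approxPolyDP(h,0.06*cv2.arcLength(h,True),True)[:,0]
    W=np.array([ray(cam,p,12,c) for p in q]);print(cam,q.tolist(),W.round(1).tolist(),W.mean(0).round(1))
E
```

```text
3.2333 [ 473.67355119 -284.01878344  256.83898632]
wrist [[395, 192], [295, 322], [149, 243], [239, 87]] [[532.5, -346.9, 12.0], [406.2, -342.1, 12.0], [411.1, -214.4, 12.0], [538.5, -220.6, 12.0]] [ 472.1 -281.    12. ]
top [[402, 263], [355, 258], [355, 217], [399, 211]] [[392.4, -361.2, 12.0], [411.0, -216.6, 12.0], [538.5, -222.7, 12.0], [554.5, -362.2, 12.0]] [ 474.1 -290.7   12. ]
side [[393, 192], [370, 212], [340, 189], [368, 169]] [[401.5, -331.2, 12.0], [407.9, -206.6, 12.0], [538.7, -221.1, 12.0], [525.1, -364.5, 12.0]] [ 468.3 -280.8   12. ]
```

View pics/wrist3.png

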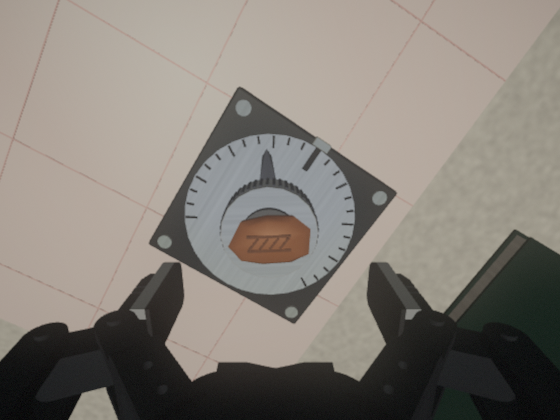

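The closer view has the ring centred between the fingers, with the pointer tip at (267,151), the zero mark from (305,168) to (320,146), and the sherd at (270,241). I'll descend and grip.

```bash
python3 - <<'E'
from h import *
c=cal("wrist");o=np.array([472.1,-281])
for n,p,z in [("zo",(321,144),18),("zi",(305,168),14),("ptr",(267,151),18),("pb",(268,180),18)]:
    q=ray("wrist",p,z,c)[:2]-o; print(n,np.hypot(*q),np.degrees(np.arctan2(q[1],q[0])))
E
```

```text
zo 62.80786677840872 -2.32739089017116
zi 43.84474113390501 -3.3574686966388327
ptr 48.52254619736722 31.587395739547485
pb 29.235512658055892 31.516266762946366
```

Emit:
servo_tool --increments '[{"hand": 8.5, "travel": [-0.1, 0.1, -1.8], "rotation": [0, 0, 0]}, {"hand": 8.5, "travel": [0, 0, -1.8], "rotation": [0, 0, 0]}, {"hand": 8.5, "travel": [0, 0, -1.5], "rotation": [0, 0, 0]}, {"hand": 8.5, "travel": [0, 0, -1.3], "rotation": [0, 0, 0]}, {"hand": 8.5, "travel": [0, 0, 0], "rotation": [0, 0, 0]}, {"hand": 8.5, "travel": [0, 0, 0], "rotation": [0, 0, 0]}]' --force 25

```text
t: 3.88
ee_pos: [472.1, -282.1, 190.6]
tcp_rot: [[0.865, 0.502, -0.001], [0.502, -0.865, 0.0], [-0.0, -0.001, -1.0]]
ft_force: [0.5, -0.2, 0.1]
width: 84.4
finger_force: 0.0
```

Emit:
servo_tool --increments '[{"hand": 5.8, "travel": [0, 0, 0], "rotation": [0, 0, 0]}, {"hand": 5.8, "travel": [0, 0, 0], "rotation": [0, 0, 0]}, {"hand": 5.8, "travel": [0, 0, 0], "rotation": [0, 0, 0]}, {"hand": 5.8, "travel": [0, 0, 0], "rotation": [0, 0, 0]}, {"hand": 5.8, "travel": [0, 0, 0], "rotation": [0, 0, 0]}, {"hand": 5.8, "travel": [0, 0, 0], "rotation": [0, 0, 0]}]'

```text
t: 4.38
ee_pos: [472.5, -281.4, 192.0]
tcp_rot: [[0.865, 0.502, -0.0], [0.502, -0.865, 0.001], [0.0, -0.001, -1.0]]
ft_force: [-2.2, 2.3, 6.0]
width: 61.3
finger_force: 27.7
```

Gripped, at a width of 61 mm. I'll turn it clockwise by about 34.3°.

Emit:
servo_tool --increments '[{"hand": 5.8, "travel": [0, 0, 0], "rotation": [0, 0, -4.3]}, {"hand": 5.8, "travel": [0, 0, 0], "rotation": [0, 0, -4.3]}, {"hand": 5.8, "travel": [0, 0, 0], "rotation": [0, 0, -4.3]}, {"hand": 5.8, "travel": [0, 0, 0], "rotation": [0, 0, -4.3]}, {"hand": 5.8, "travel": [0, 0, 0], "rotation": [0, 0, -4.3]}, {"hand": 5.8, "travel": [0, 0, 0], "rotation": [0, 0, -4.3]}, {"hand": 5.8, "travel": [0, 0, 0], "rotation": [0, 0, -4.3]}, {"hand": 5.8, "travel": [0, 0, 0], "rotation": [0, 0, -4.2]}, {"hand": 5.8, "travel": [0, 0, 0], "rotation": [0, 0, 0]}, {"hand": 5.8, "travel": [0, 0, 0], "rotation": [0, 0, 0]}, {"hand": 5.8, "travel": [0, 0, 0], "rotation": [0, 0, 0]}]'

```text
t: 5.3
ee_pos: [472.5, -281.9, 192.0]
tcp_rot: [[0.997, -0.071, 0.0], [-0.071, -0.997, 0.0], [0.0, -0.0, -1.0]]
ft_force: [-2.6, 2.1, 6.7]
width: 61.5
finger_force: 27.7
```

```bash
python3 - <<'E'
from h import *
save("wrist","w4.png",(130,60,430,380),1.8)
print(robot.sense()["joint_positions"])
E
```

```text
[ 28.67817236  27.8167296   -2.53245949 112.99654228   1.83690876
  39.20512836 -69.04937363]
```

View pics/w4.png

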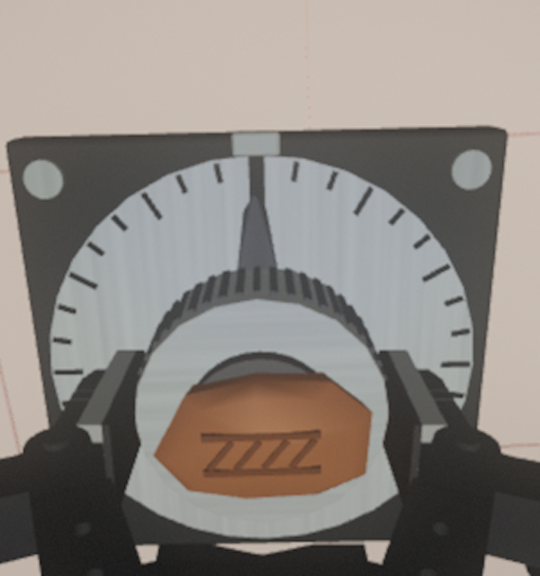

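The pointer lies on the zero mark apart from roughly 2 px: tip at about (254,198), mark centre at about (257,170). I'll measure it properly.

```bash
python3 - <<'E'
from h import *
c=cal("wrist"); im=eyes.grab_frame("wrist"); g=im.mean(2)
for r in range(148,206,3):
    row=g[r,250:295]; bg=np.percentile(row,80); w=np.clip(bg-25-row,0,None)
    if w.sum()==0: continue
    k=np.arange(250,295); m=(w*k).sum()/w.sum(); z=14 if r<168 else 18
    p=ray("wrist",(m,r),z,c); print(r,m.round(2),int(w.max()),(w>0).sum(),p.round(1),np.degrees(np.arctan2(p[1]+281.9,p[0]-472.5)).round(2))
E
```

```text
148 269.14 67 13 [ 530.2 -282.8   14. ] -0.9
151 272.8 69 13 [ 528.7 -284.4   14. ] -2.53
154 271.76 71 15 [ 527.4 -283.8   14. ] -1.98
157 271.62 73 16 [ 526.  -283.6   14. ] -1.86
160 270.01 70 16 [ 524.7 -282.8   14. ] -0.98
163 272.28 71 9 [ 523.2 -283.7   14. ] -2.07
166 272.35 70 10 [ 521.8 -283.7   14. ] -2.05
169 272.56 71 10 [ 521.1 -283.8   18. ] -2.18
172 272.43 71 10 [ 519.8 -283.6   18. ] -2.05
175 271.54 72 12 [ 518.4 -283.1   18. ] -1.48
178 271.3 74 14 [ 517.  -282.9   18. ] -1.25
181 271.37 68 15 [ 515.6 -282.8   18. ] -1.19
184 271.6 69 16 [ 514.2 -282.8   18. ] -1.24
187 271.73 65 16 [ 512.7 -282.8   18. ] -1.22
190 271.98 65 17 [ 511.3 -282.8   18. ] -1.28
193 271.97 63 19 [ 509.9 -282.7   18. ] -1.17
196 272.2 59 19 [ 508.4 -282.7   18. ] -1.21
199 272.17 60 21 [ 506.9 -282.5   18. ] -1.06
202 272.34 54 21 [ 505.5 -282.5   18. ] -1.06
205 272.5 55 22 [ 504.  -282.5   18. ] -1.06
```

Emit:
servo_tool --increments '[{"hand": 5.8, "travel": [0, 0, 0], "rotation": [0, 0, -0.9]}, {"hand": 5.8, "travel": [0, 0, 0], "rotation": [0, 0, 0]}, {"hand": 5.8, "travel": [0, 0, 0], "rotation": [0, 0, 0]}, {"hand": 8.5, "travel": [0, 0, 0], "rotation": [0, 0, 0]}, {"hand": 8.5, "travel": [0, 0, 0], "rotation": [0, 0, 0]}, {"hand": 8.5, "travel": [0, 0, 0], "rotation": [0, 0, 0]}, {"hand": 8.5, "travel": [0, 0, 0], "rotation": [0, 0, 0]}, {"hand": 8.5, "travel": [0, 0, 0], "rotation": [0, 0, 0]}, {"hand": 8.5, "travel": [0, 0, 0], "rotation": [0, 0, 0]}]'

```text
t: 6.15
ee_pos: [472.3, -282.0, 190.6]
tcp_rot: [[0.996, -0.088, 0.0], [-0.088, -0.996, -0.0], [0.0, 0.0, -1.0]]
ft_force: [0.2, -0.4, 0.3]
width: 84.9
finger_force: 0.0
```

```bash
python3 - <<'E'
from h import *
s=robot.sense();print(s["ee_pos"],s["tcp_rot"])
c=cal("wrist"); im=eyes.grab_frame("wrist"); g=im.mean(2); x0,x1=255,292
for r in range(148,206,4):
    row=g[r,x0:x1]; w=np.clip(np.percentile(row,80)-25-row,0,None)
    k=np.arange(x0,x1); m=(w*k).sum()/w.sum(); z=14 if r<168 else 18
    p=ray("wrist",(m,r),z,c); print(r,m.round(2),(w>0).sum(),np.degrees(np.arctan2(p[1]+281.9,p[0]-472.5)).round(2))
cv2.imwrite("pics/w5.png",im[:,:,::-1])
E
```

```text
[ 472.26128159 -282.01888257  190.58657994] [[ 9.96158609e-01 -8.75672328e-02  7.51841559e-05]
 [-8.75672292e-02 -9.96158611e-01 -4.97974336e-05]
 [ 7.92559677e-05  4.30224739e-05 -9.99999996e-01]]
148 269.35 10 -2.16
152 271.72 12 -3.16
156 273.47 13 -3.95
160 270.79 11 -2.55
164 270.12 9 -2.1
168 270.18 9 -2.14
172 270.34 10 -2.11
176 270.93 13 -2.31
180 270.89 15 -2.17
184 271.06 15 -2.14
188 271.28 17 -2.14
192 271.55 18 -2.18
196 271.63 20 -2.07
200 271.79 20 -2.03
204 271.98 21 -1.99
```

The pointer is on zero within about 0.1° and the ring is released. Now I'll go up and over to the magnifier.

Emit:
servo_tool --increments '[{"hand": 8.5, "travel": [0, 0, 3], "rotation": [0, 0, 0]}, {"hand": 8.5, "travel": [0, 0, 4], "rotation": [0, 0, 0]}, {"hand": 8.5, "travel": [0, 0, 4], "rotation": [0, 0, 0]}, {"hand": 8.5, "travel": [0, 1, 3], "rotation": [0, 0, 0]}, {"hand": 8.5, "travel": [0, 3.1, 2], "rotation": [0, 0, 2]}, {"hand": 8.5, "travel": [-0.4, 4, 0], "rotation": [0, 0, 2]}, {"hand": 8.5, "travel": [-0.4, 4, 0], "rotation": [0, 0, 2]}, {"hand": 8.5, "travel": [-0.4, 4, 0], "rotation": [0, 0, 2]}, {"hand": 8.5, "travel": [-0.4, 4, 0], "rotation": [0, 0, 2]}, {"hand": 8.5, "travel": [-0.4, 4, 0], "rotation": [0, 0, 2]}, {"hand": 8.5, "travel": [-0.4, 4, 0], "rotation": [0, 0, 2]}]'

```text
t: 7.12
ee_pos: [447.5, 0.8, 350.9]
tcp_rot: [[0.988, 0.157, 0.001], [0.157, -0.988, -0.0], [0.001, 0.0, -1.0]]
ft_force: [0.8, 0.4, -0.7]
width: 84.7
finger_force: 0.0
```

Emit:
servo_tool --increments '[{"hand": 8.5, "travel": [-0.5, 4, 0], "rotation": [0, 0, 2]}, {"hand": 8.5, "travel": [-0.5, 4, 0], "rotation": [0, 0, 2]}, {"hand": 8.5, "travel": [-0.5, 4, 0], "rotation": [0, 0, 2]}, {"hand": 8.5, "travel": [-0.5, 4, 0], "rotation": [0, 0, 2]}, {"hand": 8.5, "travel": [-0.5, 4, 0], "rotation": [0, 0, 0]}, {"hand": 8.5, "travel": [-0.5, 4, 0], "rotation": [0, 0, 0]}, {"hand": 8.5, "travel": [-0.5, 4, 0], "rotation": [0, 0, 0]}, {"hand": 8.5, "travel": [0, 1, 0], "rotation": [0, 0, 0]}, {"hand": 8.5, "travel": [0, 0, 0], "rotation": [0, 0, 0]}, {"hand": 8.5, "travel": [0, 0, 0], "rotation": [0, 0, 0]}, {"hand": 8.5, "travel": [0, 0, 0], "rotation": [0, 0, 0]}]'

```text
t: 8.03
ee_pos: [413.7, 287.4, 350.2]
tcp_rot: [[0.957, 0.29, -0.001], [0.29, -0.957, -0.002], [-0.001, 0.002, -1.0]]
ft_force: [0.1, -0.7, 0.0]
width: 84.9
finger_force: 0.0
```

```bash
python3 - <<'E'
from h import *
s=robot.sense();print(s["ee_pos"],s["joint_positions"])
save("wrist","w6.png")
c=cal("top");C=np.array([ray("top",p,10,c) for p in[(172.25,228.5),(190,222.25),(198.5,248.5),(181.25,254.75)]]);print(C.round(1),C.mean(0))
for n in("magnifier","lens","magnifier_grip"):
    for d in nets.boxes_of(n,"wrist")[:1]: print(n,d, ray("wrist",d["xy"],8).round(1))
E
```

```text
[413.65712368 287.39652811 350.1952522 ] [ -11.03735619   12.14171109  -31.22040653  113.13061274    7.55690014
   56.7647385  -119.00102137]
[[514.9 348.9  10. ]
 [533.3 293.9  10. ]
 [451.  266.8  10. ]
 [433.  319.9  10. ]] [483.06879549 307.38525443  10.        ]
magnifier {'xy': [272.2, 113.8], 'confidence': 0.93} [478.8 309.3   8. ]
lens {'xy': [267.8, 103.8], 'confidence': 0.67} [486.2 316.    8. ]
magnifier_grip {'xy': [270.9, 118.3], 'confidence': 0.89} [474.5 309.9   8. ]
```

View pics/w6.png

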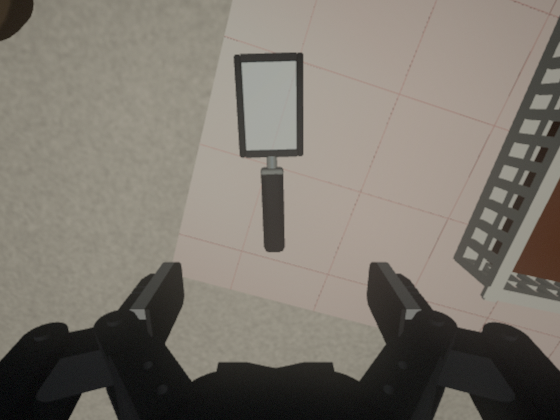

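The wrist view shows the frame with corners at (236,56), (302,53), (302,156) and (241,157), and the handle from (272,170) to (274,251), roughly between the fingers' axes.

```bash
python3 - <<'E'
from h import *
c=cal("wrist")
C=np.array([ray("wrist",p,10,c) for p in[(236,56),(302,53),(302,156),(241,157)]]);o=C.mean(0);print(C.round(1),o.round(1))
h0=ray("wrist",(272,170),16,c);h1=ray("wrist",(274,250),16,c);print(h0,h1,np.linalg.norm(h1-h0))
a=lambda v:np.degrees(np.arctan2(v[1],v[0])).round(2)
print(a(h1-h0),a(h1-o),a((C[2]+C[3]-C[0]-C[1])),a(C[2]-C[1]),a(C[3]-C[0]))
u=(h1-h0)/np.linalg.norm(h1-h0);print("grip",o+78*u,h0+21*u,h1-69*u)
E
```

```text
[[516.9 354.8  10. ]
 [536.1 299.5  10. ]
 [449.4 270.9  10. ]
 [431.4 327.3  10. ]] [483.5 313.1  10. ]
[428.9555767  295.09688044  16.        ] [348.47160224 268.82669687  16.        ] 84.66281764021093
-161.92 -161.83 -161.94 -161.73 -162.16
grip [409.30141552 288.92872359  10.        ] [408.99210855 288.58075128  16.        ] [414.06585474 290.23683555  16.        ]
```

Emit:
servo_tool --increments '[{"hand": 8.5, "travel": [-0.2, 0, -3], "rotation": [0, 0, 1.2]}, {"hand": 8.5, "travel": [0, 0, -3.5], "rotation": [0, 0, 0]}, {"hand": 8.5, "travel": [0, 0, -3.2], "rotation": [0, 0, 0]}, {"hand": 8.5, "travel": [0, 0, 0], "rotation": [0, 0, 0]}, {"hand": 8.5, "travel": [0, 0, 0], "rotation": [0, 0, 0]}, {"hand": 8.5, "travel": [0, 0, 0], "rotation": [0, 0, 0]}]'

```text
t: 8.73
ee_pos: [412.0, 289.2, 255.1]
tcp_rot: [[0.95, 0.311, 0.002], [0.311, -0.95, 0.001], [0.002, -0.001, -1.0]]
ft_force: [0.2, 0.7, 0.5]
width: 84.6
finger_force: 0.0
```

```bash
python3 - <<'E'
from h import *
s=robot.sense();print(s["ee_pos"],np.degrees(np.arctan2(s["tcp_rot"][1][0],s["tcp_rot"][0][0])))
c=cal("wrist"); im=save("wrist","w7.png"); g=im.mean(2)
print("pred grip px",proj("",(410,289,16),c))
for r in range(180,350,8):
    k=np.where(g[r,200:350]<70)[0]+200
    if len(k): 
        e=[ray("",(x,r),16,c) for x in(k[0]-.5,k[-1]+.5)];m=(e[0]+e[1])/2;print(r,k[0],k[-1],len(k),m.round(1),np.linalg.norm(e[1]-e[0]).round(1))
E
```

```text
[412.02436334 289.17330506 255.05008654] 18.113097391439272
pred grip px [275.19252796 223.77162386]
204 260 289 30 [423.6 294.   16. ] 20.5
212 260 289 30 [418.1 292.2  16. ] 20.7
220 261 289 29 [412.6 290.   16. ] 20.2
228 261 289 29 [407.  288.1  16. ] 20.3
236 261 289 29 [401.2 286.3  16. ] 20.5
244 261 289 29 [395.4 284.3  16. ] 20.7
252 261 289 29 [389.4 282.4  16. ] 20.8
260 261 289 29 [383.4 280.4  16. ] 21.0
268 262 289 28 [377.4 278.1  16. ] 20.4
276 262 289 28 [371.1 276.   16. ] 20.6
284 262 289 28 [364.8 273.9  16. ] 20.8
292 262 288 27 [358.2 272.2  16. ] 20.2
300 263 287 25 [351.6 270.   16. ] 18.9
```

View pics/w7.png

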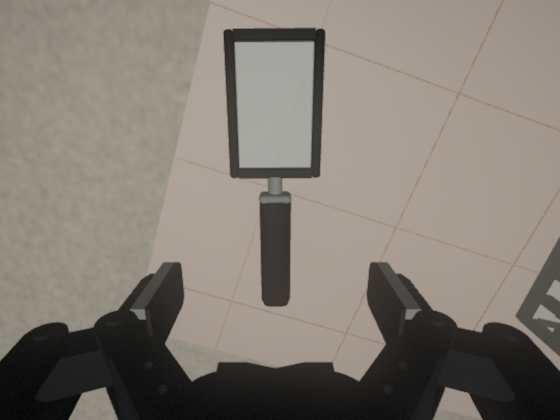

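The handle (260–290, rows 193–305) lies centred between the fingers and is parallel to the pads. I'll descend, grip and lift a little.

Emit:
servo_tool --increments '[{"hand": 8.5, "travel": [0, 0, -2.5], "rotation": [0, 0, 0]}, {"hand": 8.5, "travel": [0, 0, -2.3], "rotation": [0, 0, 0]}, {"hand": 8.5, "travel": [0, 0, -1.6], "rotation": [0, 0, 0]}, {"hand": 8.5, "travel": [0, 0, -1.2], "rotation": [0, 0, 0]}, {"hand": 8.5, "travel": [0, 0, 0], "rotation": [0, 0, 0]}, {"hand": 5, "travel": [0, 0, 0], "rotation": [0, 0, 0]}, {"hand": 3, "travel": [0, 0, 0], "rotation": [0, 0, 0]}, {"hand": 3, "travel": [0, 0, 0], "rotation": [0, 0, 0]}, {"hand": 3, "travel": [0, 0, 0], "rotation": [0, 0, 0]}, {"hand": 3, "travel": [0, 0, 0], "rotation": [0, 0, 0]}, {"hand": 3, "travel": [0, 0, 0], "rotation": [0, 0, 0]}]' --force 60

```text
t: 9.7
ee_pos: [411.4, 289.1, 178.2]
tcp_rot: [[0.95, 0.312, 0.001], [0.312, -0.95, 0.0], [0.001, -0.0, -1.0]]
ft_force: [-0.7, -1.0, -0.6]
width: 30.0
finger_force: 0.0
```

Emit:
servo_tool --increments '[{"hand": 1.5, "travel": [0, 0, 0], "rotation": [0, 0, 0]}, {"hand": 1.5, "travel": [0, 0, 0], "rotation": [0, 0, 0]}, {"hand": 1.5, "travel": [0, 0, 0], "rotation": [0, 0, 0]}, {"hand": 1.5, "travel": [0, 0, 0], "rotation": [0, 0, 0]}, {"hand": 1.5, "travel": [0, 0, 0], "rotation": [0, 0, 0]}, {"hand": 1.5, "travel": [0, 0, 0], "rotation": [0, 0, 0]}]'

```text
t: 10.2
ee_pos: [411.4, 289.2, 178.2]
tcp_rot: [[0.95, 0.312, 0.001], [0.312, -0.95, 0.0], [0.001, 0.0, -1.0]]
ft_force: [-0.6, -0.5, 6.6]
width: 20.0
finger_force: 60.7
```

```bash
cat >> h.py <<'E'
def frame_quad(im):
    g=cv2.cvtColor(im,cv2.COLOR_BGR2GRAY)[:, :]; b=(g<75).astype(np.uint8); b[330:]=0; b[:, :150]=0; b[:, 420:]=0
    return b
E
python3 - <<'E'
from h import *
save("wrist","g0.png"); print(robot.sense()["ee_pos"])
E
```

```text
[411.41818516 289.25395466 178.2268537 ]
```

Emit:
servo_tool --increments '[{"hand": 1.5, "travel": [0, 0, 1], "rotation": [0, 0, 0]}, {"hand": 1.5, "travel": [0, 0, 2], "rotation": [0, 0, 0]}, {"hand": 1.5, "travel": [0, 0, 3], "rotation": [0, 0, 0]}, {"hand": 1.5, "travel": [0, 0, 3], "rotation": [0, 0, 0]}, {"hand": 1.5, "travel": [0, 0, 3], "rotation": [0, 0, 0]}, {"hand": 1.5, "travel": [0, 0, 3], "rotation": [0, 0, 0]}, {"hand": 1.5, "travel": [0, 0, 2], "rotation": [0, 0, 0]}, {"hand": 1.5, "travel": [0, 0, 0], "rotation": [0, 0, 0]}, {"hand": 1.5, "travel": [0, 0, 0], "rotation": [0, 0, 0]}, {"hand": 1.5, "travel": [0, 0, 0], "rotation": [0, 0, 0]}]'

```text
t: 11.08
ee_pos: [410.7, 288.4, 346.7]
tcp_rot: [[0.95, 0.312, -0.002], [0.312, -0.95, -0.001], [-0.002, 0.001, -1.0]]
ft_force: [0.2, 0.2, -1.3]
width: 20.0
finger_force: 59.9
```

```bash
python3 - <<'E'
from h import *
b=save("wrist","g1.png"); a=cv2.imread("pics/g0.png"); s=robot.sense(); print(s["ee_pos"],s["width"],s["finger_force"],s["moment"],s["joint_positions"])
cv2.imwrite("pics/g01.png",cv2.resize(np.hstack([a[:,130:430],b[:,130:430]]),None,fx=1.3,fy=1.3))
E
```

```text
[410.45224639 288.25152029 346.04388563] 20.337004509919105 59.9349170923233 [-0.04362737  0.04191706  0.00510417] [ -10.50145393   12.38518759  -32.12773134  113.53711224    7.83886436
   56.37667567 -118.24115832]
```

View pics/g01.png

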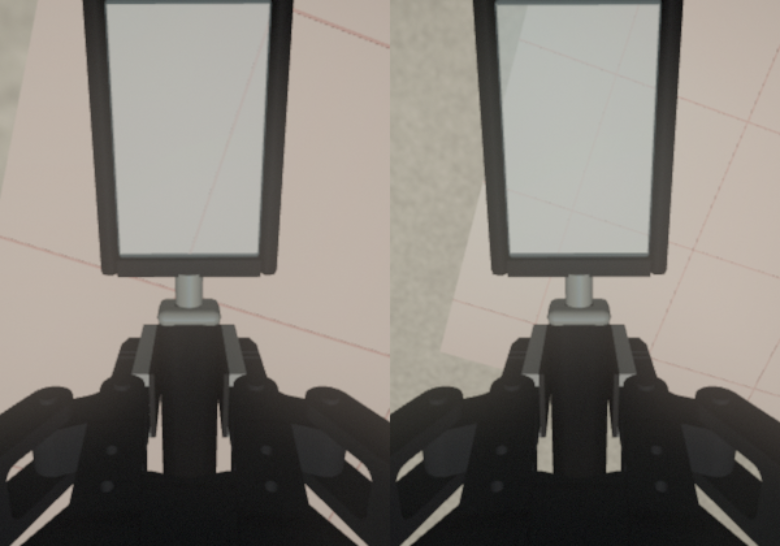

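The left and right halves (before and after lifting) match, so there was no slip or sag. The pads sit on the handle just behind the ferrule. I'll carry it high over the basket.

```bash
python3 - <<'E'
from h import *
s=robot.sense();c=cal("wrist");T=np.array(s["ee_pos"]);R=np.array(s["tcp_rot"]);z=T[2]-178.2+10
for p in [(208.5,209),(341.5,209),(275,211)]: print((R.T@(ray("",p,z,c)-T)).round(1))
E
```

```text
[ 31.5 -30.6 168.1]
[ 31.6  29.8 168.1]
[ 30.6  -0.4 168.1]
```

Emit:
servo_tool --increments '[{"hand": 1.5, "travel": [0.3, -2, 0.5], "rotation": [0, 0, 2]}, {"hand": 1.5, "travel": [0.3, -3.2, 0.5], "rotation": [0, 0, 3.5]}, {"hand": 1.5, "travel": [0.3, -3.2, 0], "rotation": [0, 0, 3.5]}, {"hand": 1.5, "travel": [0.3, -3.2, 0], "rotation": [0, 0, 3.5]}, {"hand": 1.5, "travel": [0.3, -3.2, 0], "rotation": [0, 0, 3.5]}, {"hand": 1.5, "travel": [0.3, -3.2, 0], "rotation": [0, 0, 3.5]}, {"hand": 1.5, "travel": [0.3, -3.2, 0], "rotation": [0, 0, 3.5]}, {"hand": 1.5, "travel": [0.3, -3.2, 0], "rotation": [0, 0, 3.5]}, {"hand": 1.5, "travel": [0.3, -3.2, 0], "rotation": [0, 0, 3.5]}, {"hand": 1.5, "travel": [0.3, -3.2, 0], "rotation": [0, 0, 3.5]}, {"hand": 1.5, "travel": [0.3, -3.2, 0], "rotation": [0, 0, 3.5]}]'

```text
t: 12.05
ee_pos: [443.2, -52.5, 355.8]
tcp_rot: [[0.569, 0.823, -0.004], [0.823, -0.569, 0.0], [-0.002, -0.003, -1.0]]
ft_force: [0.1, 1.2, -0.6]
width: 20.3
finger_force: 59.9
```

Emit:
servo_tool --increments '[{"hand": 1.5, "travel": [0.3, -3.2, 0], "rotation": [0, 0, 3.5]}, {"hand": 1.5, "travel": [0.3, -3.2, 0], "rotation": [0, 0, 3.5]}, {"hand": 1.5, "travel": [0.3, -3.2, 0], "rotation": [0, 0, 3.5]}, {"hand": 1.5, "travel": [0.3, -3.2, 0], "rotation": [0, 0, 3.5]}, {"hand": 1.5, "travel": [0.3, -3.2, 0], "rotation": [0, 0, 3.5]}, {"hand": 1.5, "travel": [0.3, -3.2, 0], "rotation": [0, 0, 3.5]}, {"hand": 1.5, "travel": [0.3, -3.2, 0], "rotation": [0, 0, 3.5]}, {"hand": 1.5, "travel": [0.2, -3.2, 0], "rotation": [0, 0, 3.5]}, {"hand": 1.5, "travel": [0.2, -3.2, 0], "rotation": [0, 0, 3.5]}, {"hand": 1.5, "travel": [0, -2, 0], "rotation": [0, 0, 1]}, {"hand": 1.5, "travel": [0, 0, 0], "rotation": [0, 0, 0]}, {"hand": 1.5, "travel": [0, 0, 0], "rotation": [0, 0, 0]}]'

```text
t: 13.05
ee_pos: [467.9, -360.4, 355.2]
tcp_rot: [[0.045, 0.999, -0.004], [0.999, -0.044, 0.002], [0.002, -0.004, -1.0]]
ft_force: [-0.2, 1.1, -1.1]
width: 20.1
finger_force: 59.9
```

```bash
python3 - <<'E'
from h import *
s=robot.sense();print(s["ee_pos"],np.degrees(np.arctan2(s["tcp_rot"][1][0],s["tcp_rot"][0][0])),s["width"],s["t"])
E
```

```text
[ 467.93513602 -360.38638604  355.17024858] 87.44907111274078 20.063203101252093 13.05
```

Emit:
servo_tool --increments '[{"hand": 1.5, "travel": [0, 0, -2], "rotation": [0, 0, 0]}, {"hand": 1.5, "travel": [0, 0, -2.5], "rotation": [0, 0, 0]}, {"hand": 1.5, "travel": [0, 0, -2.5], "rotation": [0, 0, 0]}, {"hand": 1.5, "travel": [0, 0, -1.5], "rotation": [0, 0, 0]}, {"hand": 1.5, "travel": [0, 0, -1], "rotation": [0, 0, 0]}, {"hand": 1.5, "travel": [0, 0, 0], "rotation": [0, 0, 0]}, {"hand": 1.5, "travel": [0, 0, 0], "rotation": [0, 0, 0]}, {"hand": 1.5, "travel": [0, 0, 0], "rotation": [0, 0, 0]}, {"hand": 1.5, "travel": [0, 0, 0], "rotation": [0, 0, 0]}]'

```text
t: 13.8
ee_pos: [470.0, -359.2, 264.2]
tcp_rot: [[0.04, 0.999, 0.003], [0.999, -0.04, -0.002], [-0.002, 0.003, -1.0]]
ft_force: [0.6, -0.4, -0.9]
width: 20.0
finger_force: 59.9
```

```bash
python3 - <<'E'
from h import *
s=robot.sense();T=np.array(s["ee_pos"]);R=np.array(s["tcp_rot"]);print(T,R,np.degrees(np.arctan2(R[1,0],R[0,0])),s["width"],s["t"])
print("mag centre",T+R@np.array([77.3,-.4,178.2]))
c=cal("wrist");im=save("wrist","f.png");
hsv=cv2.cvtColor(im,cv2.COLOR_BGR2HSV)
q=proj("",(472.4,-282,54),c);print("pred sherd px",q)
b=((hsv[...,1]>110)&(hsv[...,0]<20)).astype(np.uint8)
n,l,st,ce=cv2.connectedComponentsWithStats(b)
for k in range(1,n):
    if st[k,4]>300:
        pts=np.argwhere(l==k)[:,::-1].astype(np.float32); r=cv2.minAreaRect(pts)
        W=np.array([ray("",p,49,c) for p in cv2.boxPoints(r)]);e=[W[1]-W[0],W[2]-W[1]];e=max(e,key=np.linalg.norm)
        print(st[k],r,ray("",ce[k],50,c).round(1),np.linalg.norm(W[1]-W[0]),np.linalg.norm(W[2]-W[1]),np.degrees(np.arctan2(e[1],e[0])))
for cam in("top","side"):
    cc=cal(cam);im=save(cam,"f_"+cam+".png")
    M=T+R@np.array([77.3,-.4,178.2]);u=-R[:,0];v=-R[:,1]
    print(cam,"frame corners pred",[proj(cam,M+a*46*u+bb*31*v+[0,0,10],cc).round(1).tolist() for a,bb in((1,1),(1,-1),(-1,-1),(-1,1))])
E
```

```text
[ 470.04485075 -359.18195987  264.24419752] [[ 0.04044322  0.99917866  0.00252062]
 [ 0.99918071 -0.04043926 -0.00160411]
 [-0.00150086  0.00258343 -0.99999554]] 87.68213941099614 20.010016215644775 13.8
mag centre [ 473.22061453 -282.21496829   85.92794271]
pred sherd px [272.41785637 103.82052963]
top frame corners pred [[397.4, 246.2], [397.0, 225.0], [365.6, 224.4], [365.8, 245.6]]
side frame corners pred [[387.5, 168.9], [372.0, 159.4], [354.5, 173.4], [370.2, 183.5]]
```

```bash
python3 - <<'E'
from h import *
c=cal("wrist");im=cv2.imread("pics/f.png");hsv=cv2.cvtColor(im,cv2.COLOR_BGR2HSV).astype(int)
print("centre",im[104,272],"row104:",[im[104,x].tolist() for x in range(200,350,15)])
d=im[...,2].astype(int)-im[...,0]; b=((d>45)).astype(np.uint8);b[:,:200]=0;b[:,345:]=0;b[230:]=0
n,l,st,ce=cv2.connectedComponentsWithStats(b);k=1+np.argmax(st[1:,4])
pts=np.argwhere(l==k)[:,::-1].astype(np.float32);r=cv2.minAreaRect(pts)
print(st[k],ce[k],ray("",ce[k],50,c).round(1))
W=np.array([ray("",p,50,c) for p in cv2.boxPoints(r)]);print(r,W.round(1).tolist(),W.mean(0))
# frame side edges in the image (dark runs)
g=im.mean(2)
for row in(60,100,140,180,205): 
    kk=np.where(g[row,150:400]<60)[0]+150; print(row,kk.min() if len(kk) else None,kk.max() if len(kk) else None)
im=cv2.imread("pics/f_top.png");print(im[235,360:402,:].mean(1).astype(int).tolist());print(im[215:255,381,:].mean(1).astype(int).tolist())
E
```

```text
centre [151 167 181] row104: [[115, 113, 111], [83, 85, 80], [185, 184, 175], [134, 146, 156], [150, 163, 176], [151, 167, 180], [139, 153, 167], [185, 184, 176], [185, 184, 175], [56, 56, 56]]Traceback (most recent call last):
  File "<stdin>", line 5, in <module>
    return _wrapfunc(a, 'argmax', axis=axis, out=out, **kwds)
    return bound(*args, **kwds)
ValueError: attempt to get argmax of an empty sequence
```

```bash
python3 - <<'E'
from h import *
c=cal("wrist");s=robot.sense();T=np.array(s["ee_pos"]);R=np.array(s["tcp_rot"])
im=cv2.imread("pics/f.png")
d=im[...,2].astype(int)-im[...,0]; b=((d>14)).astype(np.uint8);b[:,:212]=0;b[:,335:]=0;b[205:]=0
n,l,st,ce=cv2.connectedComponentsWithStats(b);k=1+np.argmax(st[1:,4])
pts=np.argwhere(l==k)[:,::-1].astype(np.float32);r=cv2.minAreaRect(pts)
W=np.array([ray("",p,48,c) for p in cv2.boxPoints(r)]);print(st[k],r,W.round(1).tolist(),W.mean(0).round(1))
e=max([W[1]-W[0],W[2]-W[1]],key=np.linalg.norm);print("sherd axis",np.degrees(np.arctan2(e[1],e[0])))
g=im.mean(2)
for row in(40,80,120,160,200):
    kk=np.where(g[row,170:390]<85)[0]+170
    e=[(R.T@(ray("",(x,row),T[2]-168.2,c)-T)).round(1)[:2].tolist() for x in(kk[0],kk[-1])]; print(row,kk[0],kk[-1],e)
im=cv2.imread("pics/f_top.png");print(im[235,355:405].mean(1).astype(int).tolist());print(im[215:255,381].mean(1).astype(int).tolist())
E
```

```text
[ 243   54   55   94 4181] ((270.0, 100.5), (93.0, 54.0), 90.0) [[457.3, -256.2, 48.0], [486.0, -257.4, 48.0], [485.0, -306.3, 48.0], [453.9, -305.1, 48.0]] [ 470.6 -281.2   48. ]
sherd axis -91.1231334104518
40 170 373 [[101.0, -40.9], [101.1, 38.2]]
80 173 370 [[86.5, -41.1], [86.6, 38.3]]
120 176 366 [[70.9, -41.3], [71.0, 38.1]]
160 180 362 [[54.2, -41.1], [54.2, 37.8]]
200 208 341 [[36.1, -30.1], [36.1, 29.8]]
[24, 57, 91, 105, 104, 103, 104, 104, 105, 106, 103, 81, 7, 27, 77, 115, 105, 90, 91, 91, 96, 95, 95, 93, 94, 94, 91, 92, 93, 86, 87, 94, 108, 113, 117, 113, 116, 110, 107, 99, 80, 40, 20, 57, 92, 87, 88, 77, 65, 70]
[127, 118, 83, 31, 66, 98, 95, 103, 104, 87, 15, 67, 106, 112, 111, 113, 108, 91, 90, 88, 91, 94, 91, 93, 94, 91, 92, 104, 94, 17, 47, 78, 95, 105, 101, 103, 106, 106, 101, 104]
```

Emit:
servo_tool --increments '[{"hand": 1.5, "travel": [-0.1, 0, -0.1], "rotation": [0, 0, 0]}, {"hand": 1.5, "travel": [0, 0, 0], "rotation": [0, 0, 0]}, {"hand": 1.5, "travel": [0, 0, 0], "rotation": [0, 0, 0]}, {"hand": 1.5, "travel": [0, 0, 0], "rotation": [0, 0, 0]}, {"hand": 1.5, "travel": [0, 0, 0], "rotation": [0, 0, 0]}, {"hand": 1.5, "travel": [0, 0, 0], "rotation": [0, 0, 0]}]'

```text
t: 14.45
ee_pos: [468.2, -359.0, 261.6]
tcp_rot: [[0.041, 0.999, -0.0], [0.999, -0.041, 0.0], [0.0, -0.0, -1.0]]
ft_force: [-0.3, 0.5, -1.4]
width: 20.1
finger_force: 59.9
```

```bash
python3 - <<'E'
from h import *
s=robot.sense();T=np.array(s["ee_pos"]);R=np.array(s["tcp_rot"]);print(T+R@np.array([77.3,-.4,178.2]),s["ft_force"],s["width"],np.degrees(np.arctan2(R[1,0],R[0,0])))
print(robot.finish_job())
E
```

```text
[ 470.94985034 -281.70840809   83.44507607] [-0.30368532  0.48912184 -1.37583894] 20.13407278589715 87.663630806268
the job is handed in; nothing more can be done
None
```

The job is handed in: the ring's pointer is on the zero mark to within about 0.1° and released, and the arm holds the magnifier level about 29 mm above the sherd, centred to about 1–2 mm and aligned with its long sides to within a few degrees, by my own measurements, with no verdict reported back.

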